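Sort two steel sleeves on the gauge pin

ROBOT

A 6-joint arm with a two-finger parallel gripper is mounted at the origin on the work surface. World frame = base frame: x ahead of the robot, y to its left, z up, the work surface at z = 0. Lengths are in m, angles in rad, forces in N, time in s.
With the tool pointing down it reaches from about 0.375 to 0.925 m from the base axis. Payload 5.7 kg.
Tool frame: the origin (TCP) lies between the finger pads; the fingertips stand 19 mm ahead of it and the grasp point (between the pads) is the TCP (tip_extent is the distance from the TCP to the fingertips, in m); z points along the fingers, y is the line along which they close (so a half turn about z gives the same grasp; the last joint's range is limited). The gripper opens to 85 mm and grips with 20 to 120 N. Pads are 22 mm wide; open, the fingers measure 114 mm over their backs; the gripper's body (76 mm by 85 mm) begins 54 mm behind the grasp point. The pads swing forward as they close: fully open they stand 13 mm farther back than shut.
Start: joints at [1.191, 0.359, 1.51, -0, 1.272, -0.115], TCP at [0.157, 0.579, 0.25] pointing down, gripper open.
Joint ranges: [-2.97, 2.97], [-1.01, 2.36], [0.21, 2.38], [-0.96, 4.11], [0.2, 2.71], [-2.98, 2.98]. Speed limits (rad/s): [2.39, 2.39, 3.14, 3.14, 3.14, 3.14].

INTERFACE

Orientations are given as a rotation vector (axis times angle).
In Python, from bench import * gives the robot as it stands.
- The arm moves only by the tool servo_tool, never from a script. Its argument "increments" is text: rows parted by semicolons, each of 7 numbers parted by spaces: the closure, from 0 (fully open) to 1 (shut), then the shift along the tool's x, y, z in m, then the turn, a rotation vector about the tool's x, y, z in rad. In form: fingers tx ty tz ax ay az; .... A call has 1 to 20 rows; each row is the pose to reach, as a shift and turn from the pose commanded when the call began, along the tool's axes at that moment; what a row does not reach only later rows make up. A row lasts 1/12 s, in which the tool goes at most 41.7 mm and 7.16 degrees, less where a joint would pass 70% of its speed; a pose out of reach is approached as far as the arm can. A call with a gripper value outside its range is refused whole. The fingers move at their own pace and stop on an object; "grip_force" is the grip in N (left out, the last holds). Time passes only in rows, so rows that repeat a pose let the fingers close. It gives the time, the measured TCP pose, the force, the opening and the grip force at its end, in the units of the state.
- sense(): the state, without advancing time (a new reading comes with each control period).
- camera(name): name is "scene" or "top"; returns (picture, depth): 420x560x3 uint8, blue, green, red; 420x560 float32, m along the optical axis (not along the pixel's ray), 0 where there is no reading.
- get_calibration(name): a dict with "fx", "fy", "cx", "cy" (pixels), "extrinsics" (4x4, takes a point from world to camera coordinates). Camera axes: x right, y down, z forward; pixel columns grow to the right and rows downward; lengths in m; the calibration is good to about 2 mm. A picture is of the moment at which its call begins. get_calibration takes no time and is no camera call.
- job_done(): hands the job in; it is judged then, once.
Trained networks look in the newest picture that a camera, given by its name, has taken for a name from the list of things; names that differ only in an ending like _2 or _b are one class to them, and where a whole thing is asked for, a point or a joint stands for the part that bears it (a point fixed in the world has none). Each returns a list of dicts, best first, with "conf" (0 to 1); they miss things now and then, are a little off and sometimes report something else, mostly with a low value. They report only what shows in the picture. A call takes as long as a camera call. They do not tell look-alikes from the thing itself.
- spot_in(name, camera): "pixel" ([column, row] in pixels, amid what is visible of it).
- regions_of(name, camera): "region" (420x560 bool, what is visible of it) and "pixel" ([column, row] in pixels, amid what is visible of it).
- landmark_of(name, camera): "pixel" ([column, row] in pixels: a listed point, or the origin of a listed thing).
The state is a dict: "time": time; "q": joint angles; "joint_velocities": joint speeds; "joint_efforts": joint torques, N m; "tcp_pos": TCP position; "eef_rot": TCP orientation; "contact_force": force on the tool from outside, world axes, zero at the start; "wrist_torque": the same for the moment, N m; "width": finger opening in m; "grasp_force": force on a finger pad.
Only numpy, scipy, OpenCV 4.12 (cv2) and the standard library are available. Lean on these libraries where they do the work, as an engineer would, in place of code of your own. Each camera call takes 0.05 s, during which the arm holds its last target. There are 200 camera calls.

TASK

Two steel sleeves of the same outside size stand on the workbench: one has a bore wide enough for the gauge pin, the other a bore too narrow for it. Slide the one that fits down over the gauge pin until it sits fully home on the gauge's base plate and leave it there; stand the one that is too tight upright on the floor of the open grey tray.

Things in the scene. Friction and masses are not known exactly. Their poses are not given: they have to be found in the camera images.
- loose_sleeve: the sleeve that fits: plain steel tube standing upright on the bench, outside diameter 50 mm, height 40 mm, through bore 33 mm in diameter (thin wall, 8.5 mm), about 0.35 kg. Origin: centre of its underside; z up along the bore. Its yaw means nothing.
- tight_sleeve: the sleeve that is too tight: plain steel tube standing upright on the bench, outside diameter 50 mm, height 40 mm, through bore only 14 mm in diameter (thick wall, 18 mm), about 0.55 kg. Origin: centre of its underside; z up along the bore. Its yaw means nothing.
- gauge: the fit gauge, fixed to the bench: dark square steel base plate 100 x 100 mm, 18 mm thick, with an upright bright steel pin at its centre. The pin is 24 mm in diameter from the plate's top (18 mm above the origin) to 48 mm, then tapers to a blunt nose 6 mm in diameter at 73 mm above the origin. Origin: centre of the plate's underside, on the pin's axis; z up.
- tray: open grey plastic tray for rejects, empty, fixed to the bench: outside 150 x 150 mm, 40 mm high, walls 4 mm and floor 4 mm thick, no lid. Origin: centre of its underside on the bench; x and y along its sides, z up.
Not all that is in view belongs to the job. What is shaped like the gauge but yellow is not meant.

How it is judged:
By the outcome, as a careful person would: the job done as asked, in the order asked, and still so for the second after the job is handed in, with the robot touching nothing.
It also fails if it takes over 56 s, if anything falls off the work surface, if the arm or the gripper's body presses on something with over 40 N, if the wrist force passes 120 N, or if a joint passes its speed limit or range.

## Working session

There is one attempt and no reset: what is moved stays moved. The work goes in short steps, Python scripts to look and compute and a tool call to move; the robot and the scene stay as the last step left them, time stands still between calls to the robot, and variables do not carry over. Pictures are saved under pics/ and viewed, at most 10 in all, crops included, and the job is handed in when it is done.

Besides the shell and the picture viewer there is one more tool, called after ">>>" in YAML: its name, and indented under it one key for each argument. servo_tool: Moves the arm, as the interface text tells. Its arguments: {"type":"object","properties":{"increments":{"type":"string"},"grip_force":{"type":"number"}},"required":["increments"]}

```bash
mkdir -p pics; cat > h.py <<'E'
from bench import *
import numpy as np, cv2
from scipy.spatial.transform import Rotation as R
def cloud(name,d):
    c=get_calibration(name);v,u=np.mgrid[:420,:560]
    p=np.stack([(u-c['cx'])/c['fx']*d,(v-c['cy'])/c['fy']*d,d],-1)
    T=np.linalg.inv(c['extrinsics']);return p@T[:3,:3].T+T[:3,3]
def proj(name,P):
    c=get_calibration(name);q=c['extrinsics']@np.r_[P,1];return [c['fx']*q[0]/q[2]+c['cx'],c['fy']*q[1]/q[2]+c['cy']]
E
python3 - <<'E'
from h import *
for n in ['top','scene']:
    im,d=camera(n);cv2.imwrite(f'pics/{n}0.png',im);P=cloud(n,d)
    for o in ['loose_sleeve','tight_sleeve','gauge','tray']:
        for r in regions_of(o,n):
            m=r['region']&(d>0);q=P[m]
            print(n,o,round(r['conf'],2),np.round(r['pixel']),m.sum(),np.round(np.median(q,0),3),np.round(np.percentile(q,2,0),3),np.round(np.percentile(q,98,0),3))
s=sense();print(s['time'],s['tcp_pos'],R.from_rotvec(s['eef_rot']).as_matrix().round(3),s['width'])
E
```

```text
top loose_sleeve 0.81 [304. 213.] 212 [ 0.5   -0.065  0.039] [ 0.475 -0.084  0.004] [ 0.521 -0.041  0.045]
top loose_sleeve 0.73 [254. 228.] 386 [0.483 0.05  0.04 ] [ 0.46   0.026 -0.002] [0.506 0.073 0.045]
top tight_sleeve 0.81 [252. 229.] 319 [0.482 0.049 0.04 ] [0.46  0.028 0.001] [0.504 0.071 0.045]
top gauge 0.92 [158. 223.] 1714 [0.49  0.27  0.019] [0.445 0.224 0.01 ] [0.541 0.321 0.059]
top gauge 0.78 [174. 156.] 1632 [0.644 0.247 0.018] [0.596 0.199 0.007] [0.699 0.299 0.059]
top tray 0.82 [391. 197.] 4063 [ 0.561 -0.292  0.006] [ 0.483 -0.362 -0.001] [ 0.633 -0.213  0.042]
scene loose_sleeve 0.71 [248. 228.] 466 [ 0.506 -0.066  0.028] [ 0.48  -0.086 -0.   ] [ 0.526 -0.036  0.041]
scene tight_sleeve 0.93 [271. 197.] 406 [0.492 0.041 0.035] [0.467 0.027 0.001] [0.511 0.072 0.041]
scene gauge 0.97 [366. 181.] 1147 [0.657 0.241 0.017] [ 0.598  0.195 -0.   ] [0.705 0.302 0.06 ]
scene gauge 0.84 [321. 157.] 949 [0.505 0.265 0.017] [0.451 0.224 0.001] [0.547 0.321 0.059]
scene tray 0.59 [203. 307.] 5559 [ 0.557 -0.287  0.004] [ 0.486 -0.364 -0.   ] [ 0.637 -0.213  0.04 ]
0.5 [0.1570454  0.5790137  0.25022768] [[-0.965  0.262 -0.   ]
 [ 0.262  0.965 -0.   ]
 [ 0.    -0.    -1.   ]] 0.0857400973952902
```

```bash
python3 - <<'E'
import cv2,numpy as np
im=cv2.imread('pics/top0.png')
a=cv2.resize(im[130:270,120:340],None,fx=3.6,fy=3.6,interpolation=cv2.INTER_CUBIC)
cv2.imwrite('pics/crop0.png',a)
E
```

```text
(no output)
```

View pics/top0.png

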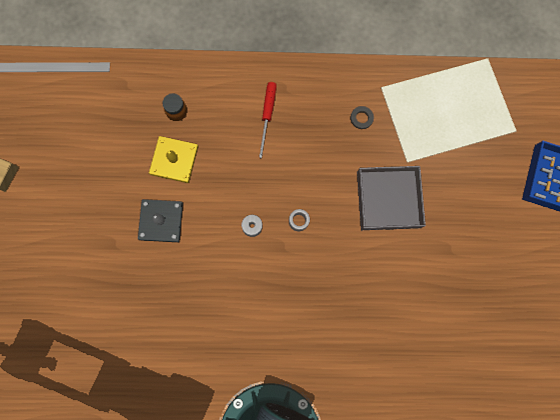

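View pics/crop0.png

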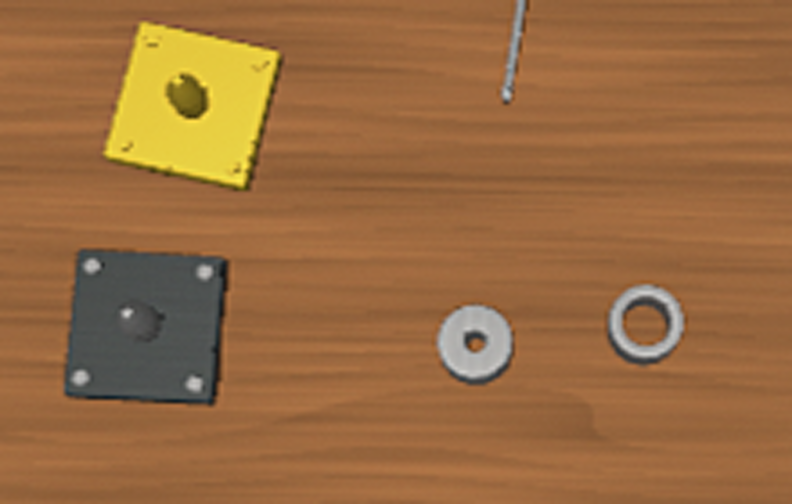

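View pics/scene0.png

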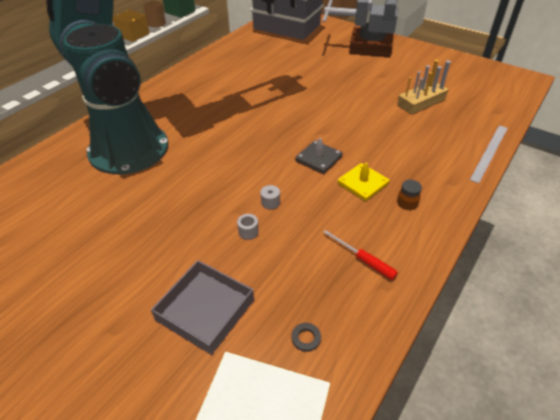

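Both pictures agree. The wide-bore ring is at top (299,219) and is the loose sleeve. The small-bore one at (252,225) is the tight sleeve. The gauge candidates are the dark plate (160,220) and the yellow one (174,158), and the dark one is meant. The tray is at (391,197) and the black ring and bottle are clutter. Next I'll fit the centres precisely.

```bash
python3 - <<'E'
from h import *
for n in ['top','scene']:
    im,d=camera(n);P=cloud(n,d);g=im.max(2).astype(int)-im.min(2)
    X,Y,Z=P[...,0],P[...,1],P[...,2]
    for nm,c,z,r in [('loose',(.5,-.063),.04,.04),('tight',(.483,.049),.04,.04),('gauge',(.492,.272),.018,.075),('tray',(.56,-.288),.04,.11)]:
        m=(abs(X-c[0])<r)&(abs(Y-c[1])<r)&(abs(Z-z)<.005)&(d>0)
        rect=cv2.minAreaRect((P[m][:,:2]*1000).astype(np.float32))
        cc=cv2.minEnclosingCircle((P[m][:,:2]*1000).astype(np.float32))
        print(n,nm,m.sum(),np.round(rect[0],1),np.round(rect[1],1),round(rect[2],1),'circ',np.round(cc[0],1),round(cc[1],1))
    m=(abs(X-.492)<.03)&(abs(Y-.272)<.03)&(Z>.03)&(d>0)
    q=P[m];print('pin',len(q),q.mean(0).round(4),q.max(0).round(4), [ (round(z,3),q[abs(q[:,2]-z)<.006].mean(0).round(4)) for z in (.04,.055,.068)])
E
```

```text
top loose 194 [499.4 -63.3] [47.5 49.4] 46.2 circ [499.3 -63.6] 25.3
top tight 299 [483.4  49.9] [46.6 47.9] 0.8 circ [484.1  50.4] 24.8
top gauge 1518 [494.3 273. ] [100.5 100.4] 87.6 circ [494.1 274. ] 68.5
top tray 469 [ 558.6 -288.8] [151.3 152.7] 2.7 circ [ 557.8 -288.7] 104.6
pin 94 [0.4917 0.27   0.0562] [0.5056 0.2824 0.0756] [(0.04, array([0.4878, 0.2666, 0.0404])), (0.055, array([0.4923, 0.2702, 0.0557])), (0.068, array([0.4932, 0.2718, 0.0682]))]
scene loose 161 [502.8 -63.2] [45.7 50.1] 38.9 circ [502.5 -62.1] 26.1
scene tight 200 [486.9  51.3] [48.7 48.5] 86.7 circ [487.7  53.3] 26.9
scene gauge 695 [495.8 273.8] [104.8 100.9] 88.1 circ [498.4 273.5] 68.7
scene tray 626 [ 560.4 -287.1] [151.9 151.6] 2.9 circ [ 560.5 -287.8] 105.3
pin 98 [0.4997 0.2693 0.0501] [0.5087 0.2791 0.0734] [(0.04, array([0.5016, 0.268 , 0.0397])), (0.055, array([0.4995, 0.2696, 0.0548])), (0.068, array([0.4971, 0.2732, 0.067 ]))]
```

>>> servo_tool:
  increments: "0 -0.03 -0.03 0.01 0 0 0;0 -0.06 -0.06 0.02 0 0 0;0 -0.09 -0.09 0.03 0 0 0;0 -0.12 -0.12 0.04 0 0 0;0 -0.15 -0.15 0.05 0 0 0;0 -0.18 -0.18 0.06 0 0 0;0 -0.21 -0.21 0.07 0 0 0;0 -0.24 -0.24 0.08 0 0 0;0 -0.27 -0.27 0.09 0 0 0;0 -0.3 -0.3 0.1 0 0 0;0 -0.33 -0.33 0.11 0 0 0;0 -0.36 -0.36 0.12 0 0 0;0 -0.39 -0.39 0.13 0 0 0;0 -0.42 -0.42 0.13 0 0 0;0 -0.45 -0.45 0.13 0 0 0;0 -0.47 -0.48 0.13 0 0 0;0 -0.485 -0.505 0.13 0 0 0;0 -0.495 -0.523 0.13 0 0 0;0 -0.499 -0.53 0.13 0 0 0;0 -0.499 -0.53 0.13 0 0 0"
  grip_force: 60

```text
time: 2.27
tcp_pos: [0.5011, -0.0653, 0.1205]
eef_rot: [0.42, 3.112, -0.001]
contact_force: [-1.2, 0.2, 0.3]
width: 0.0854
grasp_force: 0.0
```

>>> servo_tool:
  increments: "0 0.001 0.001 0.02 0 0 0;0 0.001 0.002 0.04 0 0 0;0 0.001 0.002 0.06 0 0 0;0 0.001 0.002 0.075 0 0 0;0 0.001 0.002 0.087 0 0 0;0 0.001 0.002 0.094 0 0 0;0 0.001 0.002 0.094 0 0 0;0.6 0.001 0.002 0.094 0 0 0;0.6 0.001 0.002 0.094 0 0 0;0.6 0.001 0.002 0.094 0 0 0;0.6 0.001 0.002 0.094 0 0 0;0.6 0.001 0.002 0.094 0 0 0;0.6 0.001 0.002 0.094 0 0 0;0.6 0.001 0.002 0.094 0 0 0;0.6 0.001 0.002 0.094 0 0 0;0.6 0.001 0.002 0.094 0 0 0"
  grip_force: 60

```text
time: 3.6
tcp_pos: [0.5, -0.0611, 0.0277]
eef_rot: [0.414, 3.112, -0.001]
contact_force: [-1.8, 0.6, 8.6]
width: 0.0489
grasp_force: 60.9
```

>>> servo_tool:
  increments: "0.7 0 0 -0.01 0 0 0;0.7 0 0 -0.03 0 0 0;0.7 0 0 -0.06 0 0 0;0.7 0 0 -0.09 0 0 0;0.7 0 0 -0.11 0 0 0;0.7 0 0 -0.12 0 0 0;0.7 0 0 -0.12 0 0 0;0.7 0 0 -0.12 0 0 0"

```text
time: 4.27
tcp_pos: [0.4993, -0.0609, 0.1464]
eef_rot: [0.415, 3.114, -0.0]
contact_force: [0.5, 0.1, -4.1]
width: 0.0489
grasp_force: 63.1
```

```bash
cat > held.py <<'E'
from h import *
# where is the held sleeve relative to the TCP?
s=sense();t=s['tcp_pos'];print(s['time'],np.round(t,4),s['width'],np.round(s['contact_force'],1))
for n in ['top','scene']:
    im,d=camera(n);P=cloud(n,d);u,v=map(int,proj(n,t))
    cv2.imwrite(f"pics/held_{n}_{s['time']:.1f}.png",cv2.resize(im[max(v-50,0):v+50,max(u-60,0):u+60],None,fx=4,fy=4,interpolation=cv2.INTER_CUBIC))
    for nm in ['loose_sleeve','tight_sleeve']:
      for r in regions_of(nm,n):
        m=r['region']&(d>0);q=P[m];print(n,nm,round(r['conf'],2),np.round(r['pixel']),m.sum(),np.percentile(q,3,0).round(3),np.percentile(q,97,0).round(3))
E
python3 held.py
```

```text
4.2667 [ 0.4993 -0.0609  0.1464] 0.04892932664952023 [ 0.5  0.1 -4.1]
top tight_sleeve 0.79 [247. 227.] 249 [0.46  0.04  0.001] [0.503 0.071 0.045]
scene loose_sleeve 0.81 [245. 192.] 407 [ 0.484 -0.083  0.121] [ 0.524 -0.038  0.157]
scene tight_sleeve 0.97 [270. 196.] 390 [0.467 0.027 0.003] [0.51  0.07  0.041]
```

>>> servo_tool:
  increments: "0.7 0.003 0.01 0 0 0 0;0.7 0.009 0.03 0 0 0 0;0.7 0.017 0.06 0 0 0 0;0.7 0.026 0.09 0 0 0 0;0.7 0.035 0.12 0 0 0 0;0.7 0.044 0.15 0 0 0 0;0.7 0.052 0.18 0 0 0 0;0.7 0.061 0.21 0 0 0 0;0.7 0.07 0.24 0 0 0 0;0.7 0.079 0.27 0 0 0 0;0.7 0.086 0.295 0 0 0 0;0.7 0.091 0.312 0 0 0 0;0.7 0.093 0.321 0 0 0 0;0.7 0.093 0.321 0 0 0 0;0.7 0.093 0.321 0 0 0 0;0.7 0.093 0.321 0 0 0 0"

```text
time: 5.9
tcp_pos: [0.4933, 0.2722, 0.146]
eef_rot: [-0.415, -3.113, 0.002]
contact_force: [0.7, 0.3, -3.6]
width: 0.0487
grasp_force: 63.1
```

```bash
python3 held.py; ls pics
```

```text
5.9 [0.4933 0.2722 0.146 ] 0.04872779718340183 [ 0.7  0.3 -3.6]
top tight_sleeve 0.64 [252. 227.] 340 [0.46  0.028 0.01 ] [0.504 0.071 0.044]
top tight_sleeve 0.43 [392. 197.] 4028 [ 0.485 -0.362  0.   ] [ 0.631 -0.214  0.042]
scene loose_sleeve 0.82 [321. 120.] 284 [0.482 0.248 0.119] [0.52  0.297 0.158]
scene tight_sleeve 0.57 [270. 197.] 411 [0.467 0.027 0.001] [0.51  0.071 0.041]
crop0.png
held_scene_4.3.png
held_scene_5.9.png
held_top_4.3.png
held_top_5.9.png
scene0.png
top0.png
```

```bash
cat > fit.py <<'E'
from h import *
from scipy.optimize import least_squares
im,d=camera('scene');P=cloud('scene',d);X,Y,Z=P[...,0],P[...,1],P[...,2]
def fit(c,z0,z1,r,box):
    m=(abs(X-c[0])<box)&(abs(Y-c[1])<box)&(Z>z0)&(Z<z1)&(d>0);q=P[m]
    f=lambda p:np.hypot(q[:,0]-p[0],q[:,1]-p[1])-r
    s=least_squares(f,[c[0]-.005,c[1]],loss='soft_l1',f_scale=.001);return s.x.round(4),len(q),np.abs(s.fun).mean().round(4)
E
python3 - <<'E'
from fit import *
print('pin',fit((.495,.273),.024,.046,.012,.02))
print('sleeve',fit((.4945,.272),.123,.150,.025,.03))
print('tight',fit((.485,.05),.006,.034,.025,.035))
cv2.imwrite('pics/s1.png',cv2.resize(im[90:190,260:400],None,fx=5,fy=5,interpolation=cv2.INTER_CUBIC))
E
```

```text
pin (array([0.4958, 0.2758]), 48, np.float64(0.0009))
sleeve (array([0.4946, 0.2715]), 170, np.float64(0.0032))
tight (array([0.4859, 0.0526]), 154, np.float64(0.0022))
```

View pics/s1.png

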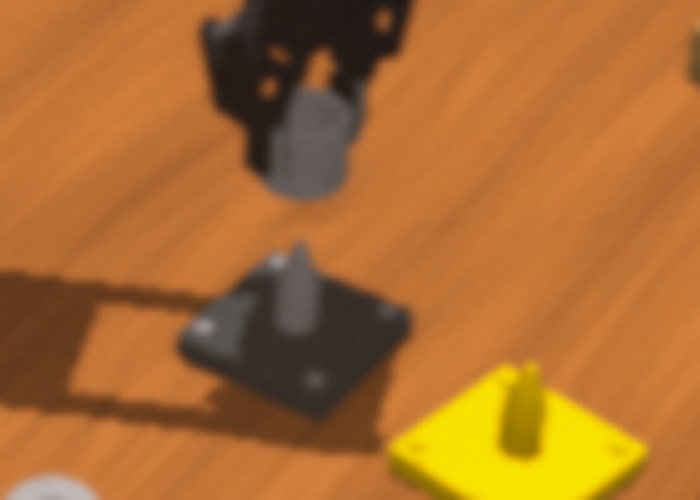

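>>> servo_tool:
  increments: "0.7 0 0.002 0.01 0 0 0;0.7 0 0.002 0.02 0 0 0;0.7 0 0.002 0.03 0 0 0;0.7 0 0.002 0.04 0 0 0;0.7 0 0.002 0.05 0 0 0;0.7 0 0.002 0.058 0 0 0;0.7 0 0.002 0.065 0 0 0;0.7 0 0.002 0.07 0 0 0;0.7 0 0.002 0.07 0 0 0;0.7 0 0.002 0.07 0 0 0"

```text
time: 7.08
tcp_pos: [0.4942, 0.2752, 0.0761]
eef_rot: [-0.415, -3.114, 0.0]
contact_force: [0.6, -0.2, -4.5]
width: 0.049
grasp_force: 63.1
```

>>> servo_tool:
  increments: "0.7 0 0 0.006 0 0 0;0.7 0 0 0.012 0 0 0;0.7 0 0 0.018 0 0 0;0.7 0 0 0.023 0 0 0;0.7 0 0 0.026 0 0 0;0.7 0 0 0.028 0 0 0;0.7 0 0 0.028 0 0 0;0.7 0 0 0.028 0 0 0"

```text
time: 7.75
tcp_pos: [0.4943, 0.2752, 0.0482]
eef_rot: [-0.415, -3.114, 0.0]
contact_force: [0.2, -0.9, -3.4]
width: 0.0491
grasp_force: 63.1
```

>>> servo_tool:
  increments: "0.7 0 0 0.001 0 0 0;0.7 0 0 0.002 0 0 0;0.7 0 0 0.002 0 0 0;0.7 0 0 0.002 0 0 0"

```text
time: 8.08
tcp_pos: [0.4943, 0.2752, 0.0464]
eef_rot: [0.415, 3.114, -0.0]
contact_force: [-0.9, 0.4, -3.9]
width: 0.0492
grasp_force: 63.1
```

>>> servo_tool:
  increments: "0.7 0 0 0.001 0 0 0;0.7 0 0 0.001 0 0 0;0.7 0 0 0.0015 0 0 0;0.7 0 0 0.0015 0 0 0;0.7 0 0 0.0015 0 0 0"

```text
time: 8.5
tcp_pos: [0.4944, 0.2753, 0.0457]
eef_rot: [0.415, 3.114, 0.0]
contact_force: [-2.7, -1.1, 7.7]
width: 0.049
grasp_force: 64.2
```

>>> servo_tool:
  increments: "0.3 0 0 0 0 0 0;0 0 0 0 0 0 0;0 0 0 0 0 0 0;0 0 0 0 0 0 0;0 0 0 0 0 0 0;0 0 0 0 0 0 0;0 0 0 -0.01 0 0 0;0 0 0 -0.03 0 0 0;0 0 0 -0.06 0 0 0;0 0 0 -0.09 0 0 0;0 0 0 -0.11 0 0 0;0 0 0 -0.12 0 0 0;0 0 0 -0.12 0 0 0"

```text
time: 9.58
tcp_pos: [0.4959, 0.2759, 0.1677]
eef_rot: [0.414, 3.11, 0.004]
contact_force: [-0.4, 0.1, 0.7]
width: 0.0855
grasp_force: 0.0
```

>>> servo_tool:
  increments: "0 -0.004 -0.02 0 0 0 0;0 -0.011 -0.05 0 0 0 0;0 -0.017 -0.08 0 0 0 0;0 -0.024 -0.11 0.005 0 0 0;0 -0.03 -0.14 0.015 0 0 0;0 -0.037 -0.17 0.025 0 0 0;0 -0.042 -0.195 0.035 0 0 0;0 -0.046 -0.213 0.045 0 0 0;0 -0.048 -0.221 0.048 0 0 0;0 -0.048 -0.221 0.048 0 0 0;0 -0.048 -0.221 0.048 0 0 0;0 -0.048 -0.221 0.048 0 0 0"

```text
time: 10.58
tcp_pos: [0.483, 0.0502, 0.1169]
eef_rot: [0.414, 3.114, 0.001]
contact_force: [-0.2, 0.3, -1.2]
width: 0.0852
grasp_force: 0.0
```

```bash
python3 - <<'E'
from h import *
im,d=camera('scene');P=cloud('scene',d)
cv2.imwrite('pics/s2.png',cv2.resize(im[100:220,220:400],None,fx=4,fy=4,interpolation=cv2.INTER_CUBIC))
q=P[(abs(P[...,0]-.496)<.03)&(abs(P[...,1]-.274)<.03)&(P[...,2]>.025)&(d>0)]
print(len(q),np.percentile(q,[2,50,98],axis=0).round(4)); print(sense()['tcp_pos'])
E
```

```text
303 [[0.4759 0.2499 0.0266]
 [0.5015 0.2657 0.052 ]
 [0.5207 0.2967 0.0677]]
[0.4831198  0.05037868 0.11710132]
```

View pics/s2.png

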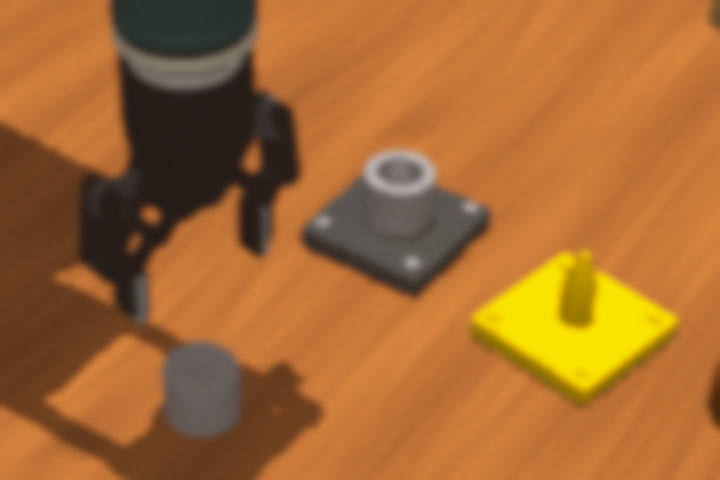

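The loose sleeve sits flat on the dark gauge's plate (crop 400,195) with the pin inside it. The open gripper is above the tight sleeve (crop 202,390). Grasping that next.

>>> servo_tool:
  increments: "0 0.0 0 0.02 0 0 0;0 0 0 0.04 0 0 0;0 0 0 0.06 0 0 0;0 0 0 0.075 0 0 0;0 0 0 0.085 0 0 0;0 0 0 0.089 0 0 0;0 0 0 0.089 0 0 0;0.6 0 0 0.089 0 0 0;0.6 0 0 0.089 0 0 0;0.6 0 0 0.089 0 0 0;0.6 0 0 0.089 0 0 0;0.6 0 0 0.089 0 0 0;0.6 0 0 0.089 0 0 0;0.6 0 0 0.089 0 0 0;0.6 0 0 0.089 0 0 0;0.6 0 0 0.089 0 0 0"
  grip_force: 70

```text
time: 11.97
tcp_pos: [0.4838, 0.0498, 0.0293]
eef_rot: [0.416, 3.111, 0.002]
contact_force: [-0.2, 2.7, 9.4]
width: 0.0484
grasp_force: 70.9
```

>>> servo_tool:
  increments: "0.7 0 0 -0.01 0 0 0;0.7 0 0 -0.03 0 0 0;0.7 0 0 -0.06 0 0 0;0.7 0 0 -0.09 0 0 0;0.7 0 0 -0.11 0 0 0;0.7 0 0 -0.12 0 0 0;0.7 0 0 -0.12 0 0 0;0.7 0 0 -0.12 0 0 0"

```text
time: 12.63
tcp_pos: [0.4822, 0.0493, 0.1477]
eef_rot: [-0.415, -3.114, 0.0]
contact_force: [0.1, 0.2, -7.0]
width: 0.0479
grasp_force: 74.5
```

>>> servo_tool:
  increments: "0.7 -0.005 -0.01 0 0 0 0;0.7 -0.015 -0.03 0 0 0 0;0.7 -0.03 -0.055 0 0 0 0;0.7 -0.045 -0.085 0 0 0 0;0.7 -0.06 -0.115 0 0 0 0;0.7 -0.075 -0.145 0 0 0 0;0.7 -0.09 -0.17 0 0 0 0;0.7 -0.105 -0.2 0 0 0 0;0.7 -0.12 -0.23 0 0 0 0;0.7 -0.135 -0.255 0 0 0 0;0.7 -0.15 -0.28 0 0 0 0;0.7 -0.16 -0.298 0 0 0 0;0.7 -0.163 -0.305 0 0 0 0;0.7 -0.163 -0.305 0 0 0 0;0.7 -0.163 -0.305 0 0 0 0"

```text
time: 13.88
tcp_pos: [0.5586, -0.2871, 0.1458]
eef_rot: [-0.416, -3.11, -0.003]
contact_force: [-0.0, 1.1, -5.8]
width: 0.0478
grasp_force: 74.4
```

```bash
python3 - <<'E'
from h import *
im,d=camera('scene');cv2.imwrite('pics/s3.png',cv2.resize(im[200:360,130:330],None,fx=3.5,fy=3.5,interpolation=cv2.INTER_CUBIC))
P=cloud('scene',d)
for r in regions_of('tight_sleeve','scene'): m=r['region']&(d>0);print(r['conf'],r['pixel'],np.percentile(P[m],[3,97],axis=0).round(3))
E
```

```text
0.92 [195.9, 270.2] [[ 0.545 -0.31   0.119]
 [ 0.585 -0.267  0.157]]
```

View pics/s3.png

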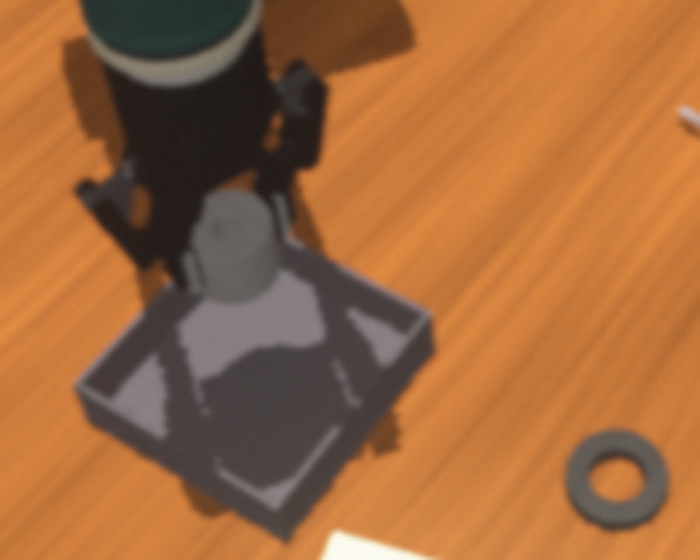

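The sleeve is held upright over the tray (crop 235,245). Lowering it.

>>> servo_tool:
  increments: "0.7 0 0 0.01 0 0 0;0.7 0 0 0.025 0 0 0;0.7 0 0 0.04 0 0 0;0.7 0 0 0.055 0 0 0;0.7 0 0 0.07 0 0 0;0.7 0 0 0.085 0 0 0;0.7 0 0 0.097 0 0 0;0.7 0 0 0.104 0 0 0;0.7 0 0 0.108 0 0 0;0.7 0 0 0.109 0 0 0;0.7 0 0 0.109 0 0 0;0.7 0 0 0.109 0 0 0"

```text
time: 14.98
tcp_pos: [0.5608, -0.288, 0.0396]
eef_rot: [0.414, 3.113, -0.001]
contact_force: [0.1, 0.3, -6.2]
width: 0.0482
grasp_force: 74.4
```

>>> servo_tool:
  increments: "0.7 0 0 0.002 0 0 0;0.7 0 0 0.004 0 0 0;0.7 0 0 0.005 0 0 0;0.7 0 0 0.005 0 0 0;0.7 0 0 0.005 0 0 0"

```text
time: 15.4
tcp_pos: [0.5602, -0.2877, 0.0338]
eef_rot: [-0.415, -3.114, 0.0]
contact_force: [0.1, 0.2, -6.7]
width: 0.0479
grasp_force: 74.5
```

>>> servo_tool:
  increments: "0.7 0 0 0.001 0 0 0;0.7 0 0 0.0015 0 0 0;0.7 0 0 0.0015 0 0 0;0.7 0 0 0.0015 0 0 0"

```text
time: 15.73
tcp_pos: [0.5603, -0.2878, 0.0334]
eef_rot: [0.415, 3.114, -0.001]
contact_force: [-3.3, 2.2, 6.3]
width: 0.048
grasp_force: 75.5
```

In contact with the tray floor, so release and rise.

>>> servo_tool:
  increments: "0.3 0 0 0 0 0 0;0 0 0 0 0 0 0;0 0 0 0 0 0 0;0 0 0 0 0 0 0;0 0 0 0 0 0 0;0 0 0 0 0 0 0;0 0 0 -0.01 0 0 0;0 0 0 -0.03 0 0 0;0 0 0 -0.06 0 0 0;0 0 0 -0.09 0 0 0;0 0 0 -0.12 0 0 0;0 0 0 -0.15 0 0 0;0 0 0 -0.17 0 0 0;0 0 0 -0.17 0 0 0;0 0 0 -0.17 0 0 0"

```text
time: 16.98
tcp_pos: [0.5611, -0.2882, 0.2046]
eef_rot: [0.414, 3.111, -0.003]
contact_force: [-0.7, 0.2, -0.5]
width: 0.0853
grasp_force: 0.0
```

```bash
python3 - <<'E'
from h import *
im,d=camera('scene');cv2.imwrite('pics/s4.png',cv2.resize(im[120:360,130:430],None,fx=2.5,fy=2.5,interpolation=cv2.INTER_CUBIC))
P=cloud('scene',d)
for n in ['loose_sleeve','tight_sleeve']:
  for r in regions_of(n,'scene'): m=r['region']&(d>0);print(n,r['conf'],r['pixel'],np.percentile(P[m],[3,97],axis=0).round(3))
E
```

```text
loose_sleeve 0.87 [317.7, 151.9] [[0.478 0.251 0.019]
 [0.52  0.293 0.058]]
tight_sleeve 0.78 [204.0, 303.9] [[ 0.542 -0.311  0.003]
 [ 0.586 -0.267  0.045]]
```

View pics/s4.png

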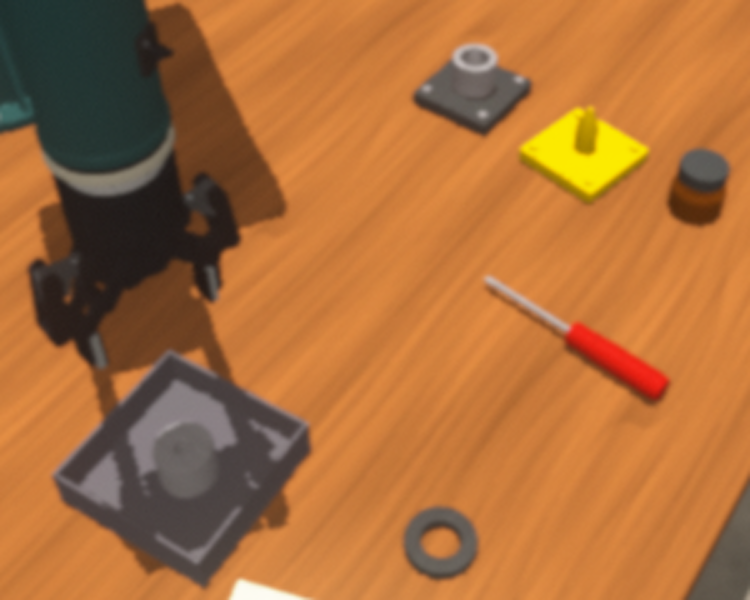

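The loose sleeve is home on the dark gauge (crop 474,72; z from 0.019 to 0.058). The tight one stands upright in the tray (crop 186,460; z from 0.003 to 0.045). The gripper is clear of both.

```bash
python3 -c "
from bench import *
print(job_done())"
```

```text
the job is handed in; nothing more can be done
None
```

The job is handed in at about 17 s: the loose sleeve sits home on the dark gauge's base plate, and the tight sleeve stands upright on the tray floor.

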